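# Hold a stall's cash drop box open with its key

### The job

Take the green-headed key from the wooden block, push it fully home into the brass lock on the grey cash box, wiggling it past the sticky pins, and then turn it a quarter turn clockwise (seen from above) against the spring so that the red shutter uncovers the slot. Finish while still gripping the key, holding it fully in and turned: do not let go. Leave the other keys and everything else on the counter where they are.

Things in the scene. Friction and masses are not known exactly. Their poses are not given: they have to be found in the camera images.
- key_green: The key to use: stands upright, blade down, in the block. Origin: tip of the blade (lowest point); z up through the head, x along the width, y through the thickness. Steel blade 12 (x) x 4 (y) mm, z 0 to 26 mm, rounded tip; neck 14 x 8 mm, z 26 to 34 mm; green head 26 (x) x 10 (y) mm, z 34 to 72 mm. 20 to 45 g. Fits the lock either way round (half turn about z).
- key_head (a point): Middle of the green key's head, 54 mm above the blade's tip on its axis: grip here across the 10 mm thickness (key's y).
- block: Fixed wooden key block 160 (x) x 56 (y) x 45 (z) mm, origin under its centre. Three slots 50 mm apart along its x, 28 mm deep, hold the keys upright, their x along the block's x; each key's neck rests on the block's top, blade play 0.8 mm all round. Which key is in which slot varies.
- keyhole (a point): Centre of the keyhole's mouth, level with the brass cylinder's flat top, 120 mm above the counter. Axes fixed to the box: z up, x along the keyway at rest, y across it. Keyway straight down, 14 (x) x 5.6 (y) mm, 30 mm deep, with a 3 mm chamfer (mouth 20 x 11.6 mm). Fully home, the key's neck rests on the cylinder's top, the blade's tip 26 mm below the mouth.
- pins (a point): Point on the keyway's axis midway between two hidden spring pins, 16 mm below the mouth. The pins cross the keyway from its two y faces, 12 and 20 mm below the mouth. A straight push can jam on them: press at about 10 N while moving the hand 1 to 2 mm to and fro along the keyhole's y and a few degrees about z.
- cylinder (a joint): Turn of the 30 mm square brass cylinder about the keyhole's z: 0 at rest (a spring holds it there), growing clockwise seen from above, stop at 1.5 rad. The key carries it with about 8 degrees of free play, so turn the hand about 0.15 rad beyond the quarter. Needs 0.05 N m near rest to 0.1 N m at the stop; springs back when let go.
- shutter (a joint): Slide of the red shutter over the deposit slot beside the lock, driven by the cylinder: 0 closed, 0.039 m at the cylinder's stop, along the keyhole's +x.
- safe: Fixed grey cash drop box, 200 (x) x 240 (y) x 90 (z) mm, origin at the centre of its underside. Its axes are parallel to the keyhole's; the lock, in a green collar 56 mm across and 24 mm tall, stands on its top at x -30, y -45 mm.
- key_red: Red-headed key in the block, same shape as the green one; leave it.
- key_yellow: Yellow-headed key in the block, same shape; leave it.
- salt_jar: Glass jar with red cap, 72 mm across, 110 mm tall, origin under its centre; leave it.
- fish_tin: Yellow-labelled tin, 66 mm across, 60 mm tall, origin under its centre; leave it.
- carton: Cardboard carton 110 x 75 x 50 mm, origin under its centre; leave it.
- tape_roll: Pale paper roll standing on end, 90 mm across, 50 mm tall, origin under its centre; leave it.
- brush: Wooden-handled brush lying on the counter; leave it.

How it is judged:
By the outcome, as a careful person would: the job done as asked, in the order asked, and still so for the second after the job is handed in, while the arm keeps its last pose, push and grip.
It also fails if it takes over 58 s, if anything falls off the work surface, if the arm or the gripper's body presses on something with over 40 N, if the wrist force passes 120 N, or if a joint passes its speed limit or range.

### The arm

A 6-joint arm with a two-finger parallel gripper is mounted at the origin on the work surface. World frame = base frame: x ahead of the robot, y to its left, z up, the work surface at z = 0. Lengths are in m, angles in degrees, forces in N, time in s.
With the tool pointing down it reaches from about 0.425 to 0.925 m from the base axis. Payload 12.5 kg.
Tool frame: the origin (TCP) lies midway between the tips of the shut fingers; the grasp point (between the pads) lies 19 mm behind it; z points along the fingers, y is the direction in which the jaws open and shut (so a half turn about z gives the same grasp; the last joint's range is limited). The gripper opens to 85 mm and grips with 20 to 120 N. Pads are 22 mm wide; open, the fingers measure 114 mm over their backs; the gripper's body (76 mm by 85 mm) begins 54 mm behind the grasp point. The pads swing forward as they close: fully open they stand 13 mm farther back than shut.
Start: joints at [-6.05, 28.126, 89.318, -0, 62.55, -6.05], TCP at [0.625, 0, 0.231] pointing down, gripper open.
Joint ranges: [-177.58, 177.58], [-47.91, 125.51], [2.72, 160], [-65.01, 245.01], [3.68, 167.84], [-153.87, 153.87]. Speed limits (degrees/s): [127.2, 127.2, 159.86, 180, 180, 180].

### API

Orientations are given as [roll, pitch, yaw] about the fixed x, y, z axes, in that order (R = Rz(yaw) Ry(pitch) Rx(roll)).
In Python, from station import ctrl gives the robot as it stands. The module is installed in compiled form; this text tells all that it offers.
- The arm moves only by the shell command python3 -m pendant 'ROWS' [OPENING] [FORCE]. ROWS is JSON, one flat list of numbers, 6 for each row, row after row: the shift along the tool's x, y, z in m, then the turn, a rotation vector about the tool's x, y, z in rad. In form: [tx, ty, tz, wx, wy, wz, tx, ty, tz, wx, wy, wz, ...]. A call has 1 to 12 rows; each row shifts and turns the commanded pose from where the row before left it, along the tool's axes as they then stand; what a row does not reach is not made up. A row lasts 1/12 s, in which the tool goes at most 41.7 mm and 7.16 degrees, less where a joint would pass 70% of its speed; a pose out of reach is approached as far as the arm can. A call is refused whole if a number of a shift passes 0.0417 or a number of a turn 0.125, either way. A call with a gripper value outside its range is refused whole. OPENING is the gripper command: -1 is fully open, 1 is shut, values between are in proportion, set as the call begins (- or left out, the last holds). The fingers move at their own pace and stop on an object; FORCE is the grip in N (left out, the last holds). Time passes only in rows, so rows that do not move let the fingers close. It gives the time, the measured TCP pose, the force and the opening at its end, in the units of the state.
- ctrl.read_state(): the state, without advancing time (a new reading comes with each control period).
- ctrl.grab_frame(name): name is "scene" or "side" or "wrist"; returns (picture, depth): 480x640x3 uint8, red, green, blue; 480x640 float32, m along the optical axis (not along the pixel's ray), 0 where there is no reading.
- ctrl.camera_model(name): a dict with "mtx" (3x3 intrinsics, pixels), "world_to_cam" (4x4, takes a point from world to camera coordinates). Camera axes: x right, y down, z forward; pixel columns grow to the right and rows downward; lengths in m; the calibration is good to about 2 mm. A picture is of the moment at which its call begins: read the wrist's pose just before it. camera_model takes no time and is no camera call; for the wrist camera it gives the pose at the moment of the call.
- ctrl.close_job(): hands the job in, once; it reports no verdict.
The state is a dict: "time_s": time; "joint_pos": joint angles; "dq": joint speeds; "tau": joint torques, N m; "position": TCP position; "tool_rot": TCP orientation; "ft_force": force on the tool from outside, world axes, zero at the start; "moment": the same for the moment, N m; "width": finger opening in m.
Only numpy, scipy, OpenCV 4.12 (cv2) and the standard library are available. Lean on these libraries where they do the work, as an engineer would, in place of code of your own. Each camera call takes 0.05 s, during which the arm holds its last target. There are 200 camera calls.

## Working session

There is one attempt and no reset: what is moved stays moved. The work goes in short steps, Python scripts to look and compute and a shell command to move; the robot and the scene stay as the last step left them, time stands still between calls to the robot, and variables do not carry over. Pictures are saved under pics/ and viewed, about 8 in all and at most 12, crops included, and the job is handed in when it is done.

```bash
mkdir -p pics
cat > h.py <<'E'
from station import ctrl
import numpy as np, cv2
def grab(n):
    m=ctrl.camera_model(n); p,d=ctrl.grab_frame(n); return p,d,np.array(m['mtx']),np.array(m['world_to_cam'])
def world(d,K,T):
    v,u=np.indices(d.shape); c=np.stack([(u-K[0,2])/K[0,0]*d,(v-K[1,2])/K[1,1]*d,d],-1)
    return (c-T[:3,3])@T[:3,:3]
def save(p,n): cv2.imwrite('pics/'+n,p[...,::-1])
E
python3 - <<'E'
from h import *
print(ctrl.read_state())
ims=[]
for n in('scene','side','wrist'):
    p,d,K,T=grab(n); np.savez(n+'.npz',p=p,d=d,K=K,T=T); ims.append(p); print(n,K[0,0],np.linalg.inv(T)[:3,3].round(3))
save(ims[0],'scene.png')
save(np.vstack(ims[1:])[::1],'sw.png')
save(cv2.resize(np.hstack(ims[1:]),(800,300)),'sw.png')
E
```

```text
{'time_s': 0.0, 'joint_pos': array([-6.05123387e+00,  2.81665105e+01,  8.93491979e+01,  4.25970137e-04,
        6.25497084e+01, -6.05176155e+00]), 'dq': array([ 0.04107659, -0.07382867,  0.06208371,  0.05120235, -0.10305812,
        0.05124925]), 'tau': array([-2.53899279e-04, -6.18447447e+01, -2.61596632e+01, -1.41405640e-04,
        4.01603000e-03, -9.44706159e-06]), 'position': array([6.24782016e-01, 3.88026569e-05, 2.30707691e-01]), 'tool_rot': array([-1.79934988e+02, -7.27236480e-03,  9.00003270e+01]), 'ft_force': array([0.35324903, 0.15828158, 0.34279927]), 'moment': array([0.01190627, 0.00127939, 0.02773489]), 'width': 0.08517709256333228}
scene 567.2049748407745 [1.304 0.394 1.515]
side 433.9017850358471 [-0.046  0.814  0.699]
wrist 425.3469356107154 [0.625 0.077 0.374]
```

View pics/scene.png

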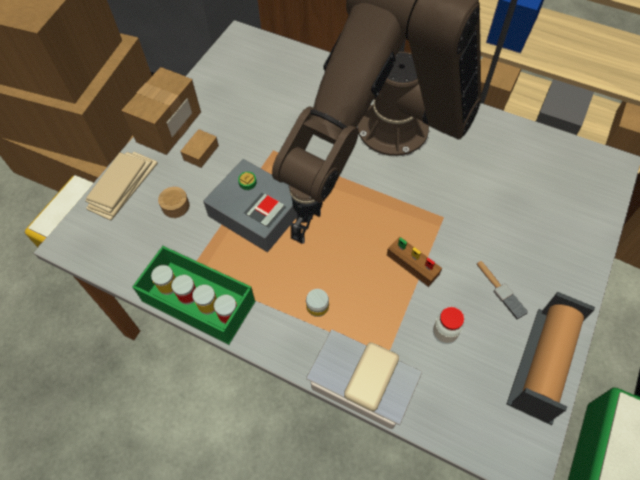

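View pics/sw.png

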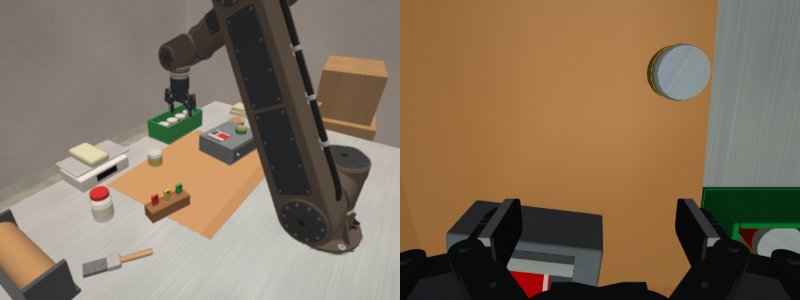

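The scene picture shows the lock at about (247,180) and the key block, with green at (403,243), yellow at (417,252) and red at (430,263). The wrist view shows the box, the tin and the tray. Next I'll measure both from depth.

Run:
```python
from h import *
for n in('scene','side'):
    z=np.load(n+'.npz'); W=world(z['d'],z['K'],z['T']); hsv=cv2.cvtColor(z['p'],cv2.COLOR_RGB2HSV); H,S,V=[hsv[...,i].astype(int) for i in range(3)]
    ok=(z['d']>0)&(W[...,0]<.95)&(W[...,0]>.2)&(abs(W[...,1])<.55)
    for nm,m in dict(green=(H>45)&(H<80)&(S>120),red=((H<6)|(H>174))&(S>170),yel=(H>20)&(H<33)&(S>150)).items():
        m=(m&ok&(W[...,2]>.05)).astype(np.uint8)
        k,l,st,c=cv2.connectedComponentsWithStats(m)
        for i in range(1,k):
            if st[i,4]>8: q=W[l==i]; print(n,nm,st[i,4],c[i].round(),np.median(q,0).round(4),np.percentile(q,[3,97],0).round(3).tolist())
    # block top and box top
    for nm,lo,hi,yr in(('block',.041,.049,(.05,.5)),('box',.086,.094,(-.5,.0))):
        m=ok&(W[...,2]>lo)&(W[...,2]<hi)&(W[...,1]>yr[0])&(W[...,1]<yr[1])&((S>100)if nm=='block' else (S<90))
        k,l,st,c=cv2.connectedComponentsWithStats(m.astype(np.uint8)); 
        for i in range(1,k):
            if st[i,4]>60:
                q=W[l==i][:,:2].astype(np.float32); print(n,nm,st[i,4],[np.round(a,4) for a in cv2.minAreaRect(q*1000)])
```

```text
scene green 80 [248. 184.] [ 0.4993 -0.2749  0.1089] [[0.47, -0.311, 0.099], [0.51, -0.265, 0.118]]
scene green 55 [402. 243.] [0.4644 0.2185 0.0842] [[0.458, 0.208, 0.062], [0.469, 0.228, 0.095]]
scene green 2214 [194. 291.] [ 0.8663 -0.2395  0.0856] [[0.79, -0.394, 0.052], [0.937, -0.099, 0.103]]
scene red 169 [267. 204.] [ 0.5241 -0.1972  0.0939] [[0.502, -0.216, 0.087], [0.546, -0.179, 0.1]]
scene red 58 [429. 263.] [0.4915 0.3138 0.0823] [[0.485, 0.304, 0.061], [0.497, 0.324, 0.097]]
scene red 36 [185. 296.] [ 0.8843 -0.2645  0.059 ] [[0.869, -0.282, 0.051], [0.891, -0.254, 0.066]]
scene red 384 [452. 318.] [0.636  0.4276 0.1099] [[0.609, 0.402, 0.104], [0.662, 0.453, 0.115]]
scene red 20 [224. 317.] [ 0.8887 -0.133   0.0589] [[0.883, -0.147, 0.051], [0.892, -0.123, 0.067]]
scene yel 106 [246. 178.] [ 0.4822 -0.2906  0.1176] [[0.465, -0.308, 0.109], [0.499, -0.276, 0.125]]
scene yel 70 [416. 253.] [0.4775 0.266  0.0818] [[0.471, 0.254, 0.058], [0.483, 0.277, 0.095]]
scene yel 42 [164. 286.] [ 0.8837 -0.3346  0.0587] [[0.869, -0.353, 0.051], [0.891, -0.324, 0.072]]
scene yel 47 [
[... 447 characters left out ...]
0.096], [0.489, -0.263, 0.113]]
side green 109 [286. 301.] [0.4532 0.2214 0.078 ] [[0.449, 0.211, 0.061], [0.458, 0.231, 0.093]]
side red 79 [357. 218.] [ 0.5193 -0.1971  0.0951] [[0.499, -0.212, 0.093], [0.541, -0.181, 0.097]]
side red 508 [158. 309.] [0.6219 0.4328 0.1107] [[0.6, 0.405, 0.101], [0.651, 0.457, 0.113]]
side red 151 [248. 319.] [0.4804 0.3168 0.077 ] [[0.477, 0.305, 0.06], [0.486, 0.327, 0.093]]
side yel 151 [267. 310.] [0.4668 0.2689 0.0787] [[0.463, 0.257, 0.059], [0.473, 0.279, 0.094]]
side block 979 [array([469.9946, 266.5129]), array([160.8073,  61.661 ]), np.float64(75.2575)]
side box 1738 [array([ 513.3956, -248.585 ]), array([243.0915, 202.3848]), np.float64(82.3948)]
```

```bash
python3 -m pendant '[0.0274,-0.0208,0.0076,0,0,0, 0.0274,-0.0208,0.0076,0,0,0, 0.0274,-0.0208,0.0076,0,0,0, 0.0274,-0.0208,0.0076,0,0,0, 0.0274,-0.0208,0.0076,0,0,0, 0.0274,-0.0208,0.0076,0,0,0, 0.0274,-0.0208,0.0076,0,0,0, 0.0274,-0.0208,0.0076,0,0,0, 0,0,0,0,0,0.0913, 0,0,0,0,0,0.0913, 0,0,0,0,0,0.0913, 0,0,0,0,0,0]' -1 40
cat > look.py <<'E'
from h import *
import sys
s=ctrl.read_state(); print(s['time_s'],s['position'].round(4),s['tool_rot'].round(2),s['ft_force'].round(1))
p,d,K,T=grab('wrist'); np.savez('w.npz',p=p,d=d,K=K,T=T); save(p,sys.argv[1])
W=world(d,K,T); hsv=cv2.cvtColor(p,cv2.COLOR_RGB2HSV).astype(int); H,S=hsv[...,0],hsv[...,1]
for nm,m in dict(green=(H>45)&(H<80)&(S>110),red=((H<6)|(H>174))&(S>150),yel=(H>18)&(H<33)&(S>140)).items():
    k,l,st,c=cv2.connectedComponentsWithStats((m&(d>0)&(W[...,2]>.05)).astype(np.uint8))
    for i in range(1,k):
        if st[i,4]>80:
            q=W[l==i]; t=q[q[:,2]>np.percentile(q[:,2],98)-.004]; r=cv2.minAreaRect((t[:,:2]*1000).astype(np.float32))
            print(nm,st[i,4],c[i].round(),'top z',t[:,2].mean().round(4),[np.round(a,1) for a in r])
E
python3 look.py w1.png
```

```text
time_s: 1.15
position: [0.4584, 0.2194, 0.1704]
tool_rot: [-180.0, 0.0, 74.1]
ft_force: [0.3, -0.4, 0.2]
width: 0.0856
1.15 [0.4584 0.2194 0.1704] [-1.7999e+02  1.0000e-02  7.4100e+01] [ 0.3 -0.4  0.2]
green 981 [319. 248.] top z 0.0909 [array([459.4, 217.2]), array([25. ,  9.5]), np.float64(73.9)]
red 1160 [320.  62.] top z 0.0911 [array([486.5, 312.4]), array([25.8,  9.8]), np.float64(73.9)]
yel 1040 [319. 163.] top z 0.091 [array([472.7, 264.5]), array([25.7, 10. ]), np.float64(73.9)]
```

View pics/w1.png

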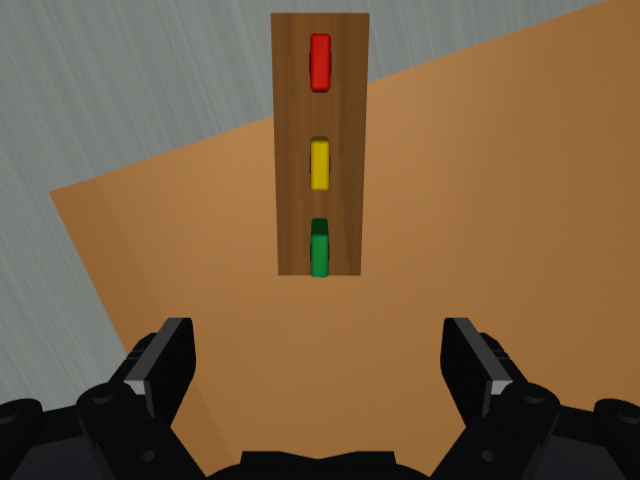

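The image shows green at (319,248), centred between the jaws at columns 195 and 441. I'll shift slightly, go down and grip.

```bash
python3 -m pendant '[-0.001,0.0005,0.02,0,0,0, 0,0,0.02,0,0,0, 0,0,0.02,0,0,0, 0,0,0.02,0,0,0, 0,0,0.02,0,0,0, 0,0,0.0164,0,0,0, 0,0,0,0,0,0, 0,0,0,0,0,0]' -1 60
python3 -m pendant '[0,0,0,0,0,0, 0,0,0,0,0,0, 0,0,0,0,0,0, 0,0,0,0,0,0, 0,0,0,0,0,0, 0,0,0,0,0,0, 0,0,0,0,0,0, 0,0,0,0,0,0, 0,0,0,0,0,0, 0,0,0,0,0,0]' 1 60
```

```text
time_s: 1.87
position: [0.4587, 0.2179, 0.0538]
tool_rot: [-179.9, 0.1, 74.4]
ft_force: [-0.3, -0.4, 0.5]
width: 0.0854
time_s: 2.7
position: [0.4589, 0.2182, 0.0544]
tool_rot: [180.0, -0.0, 74.3]
ft_force: [-1.9, -0.6, 6.6]
width: 0.009
```

```bash
python3 -m pendant '[0,0,-0.008,0,0,0, 0,0,-0.012,0,0,0, 0,0,-0.014,0,0,0, 0,0,-0.014,0,0,0, 0,0,-0.014,0,0,0, 0,0,-0.014,0,0,0, 0,0,-0.014,0,0,0, 0,0,-0.014,0,0,0, 0,0,-0.014,0,0,0, 0,0,-0.014,0,0,0, 0,0,-0.014,0,0,0, 0,0,-0.014,0,0,0]'
python3 - <<'E'
import numpy as np
z=np.load('scene.npz')
from h import *
s=ctrl.read_state();R=cv2.Rodrigues
from scipy.spatial.transform import Rotation as Ro
Rm=Ro.from_euler('xyz',s['tool_rot'],degrees=True).as_matrix()
print(Rm.T@(np.array([.4805,-.290,.2144])-s['position']),s['joint_pos'].round(1))
E
```

```text
time_s: 3.7
position: [0.4586, 0.218, 0.2152]
tool_rot: [180.0, -0.0, 74.3]
ft_force: [-0.5, 0.8, -0.7]
width: 0.0093
[-0.48317857  0.15849195  0.0008593 ] [ 18.   19.7 106.7  -0.   53.6  33.7]
```

```bash
python3 -m pendant '[-0.0158,0.0073,0,0,0,0, -0.0317,0.0145,0,0,0,0, -0.0317,0.0145,0,0,0,0, -0.0317,0.0145,0,0,0,0, -0.0317,0.0145,0,0,0,0, -0.0317,0.0145,0,0,0,0, -0.0317,0.0145,0,0,0,0, -0.0317,0.0145,0,0,0,0]'
python3 -m pendant '[-0.0317,0.0145,0,0,0,0, -0.0317,0.0145,0,0,0,0, -0.0317,0.0145,0,0,0,0, -0.0317,0.0145,0,0,0,0, -0.0317,0.0145,0,0,0,0, -0.0317,0.0145,0,0,0,0, -0.0317,0.0145,0,0,0,0, -0.0159,0.0072,0,0,0,0]'
python3 -m pendant '[0,0,0,0,0,-0.1218, 0,0,0,0,0,-0.1218, 0,0,0,0,0,-0.1218, 0,0,0,0,0,-0.1218, 0,0,0,0,0,-0.1218, 0,0,0,0,0,-0.1218, 0,0,0,0,0,-0.1218]'
python3 -m pendant '[0,0,0,0,0,-0.1218, 0,0,0,0,0,-0.1218, 0,0,0,0,0,-0.1218, 0,0,0,0,0,-0.1218, 0,0,0,0,0,-0.1218, 0,0,0,0,0,-0.1218, 0,0,0,0,0,-0.1218, 0,0,0,0,0,0, 0,0,0,0,0,0]'
python3 look.py w2.png
```

```text
time_s: 4.37
position: [0.499, -0.0419, 0.2146]
tool_rot: [180.0, -0.0, 74.3]
ft_force: [0.1, 0.5, -0.1]
width: 0.0094
time_s: 5.03
position: [0.5396, -0.302, 0.2143]
tool_rot: [180.0, 0.0, 74.2]
ft_force: [0.6, 0.5, -0.2]
width: 0.0093
time_s: 5.62
position: [0.5394, -0.2984, 0.2145]
tool_rot: [-180.0, -0.0, 123.5]
ft_force: [0.7, 0.4, -0.5]
width: 0.0091
time_s: 6.37
position: [0.5395, -0.2984, 0.2143]
tool_rot: [180.0, -0.0, 171.8]
ft_force: [-0.1, -0.8, -1.4]
width: 0.0091
6.3667 [ 0.5395 -0.2984  0.2143] [180.    -0.   171.79] [-0.1 -0.8 -1.4]
green 2669 [311. 135.] top z 0.1141 [array([ 480.4, -293.7]), array([55. , 54.6]), np.float64(68.3)]
green 3799 [318. 359.] top z 0.2509 [array([ 540.9, -298.6]), array([ 9.4, 26.4]), np.float64(81.7)]
red 6093 [476. 184.] top z 0.0945 [array([ 524.8, -197.7]), array([47.5, 53.8]), np.float64(82.0)]
red 136 [470. 238.] top z 0.0946 [array([ 558.9, -201.3]), array([44.4,  1.6]), np.float64(81.6)]
yel 5049 [311. 137.] top z 0.1201 [array([ 480.6, -293.7]), array([30. , 29.8]), np.float64(82.6)]
```

View pics/w2.png

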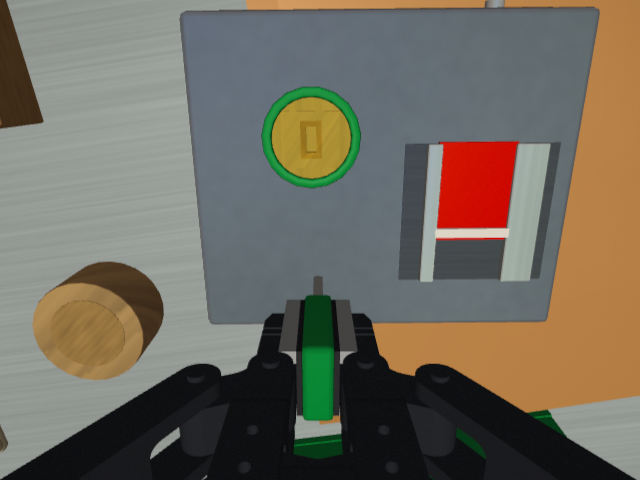

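The lock centre is at (311,137) and the held key head at (318,359), upright. I'll move over the hole to just above the mouth.

```bash
python3 -m pendant '[0.01,-0.0008,0,0,0,0, 0.02,-0.001,0,0,0,0, 0.02,-0.001,0,0,0,0, 0.0105,-0.001,0,0,0,0, 0,0,0.013,0,0,0, 0,0,0.015,0,0,0, 0,0,0.015,0,0,0, 0,0,0.01,0,0,0.003, 0,0,0,0,0,0, 0,0,0,0,0,0]'
python3 look.py w3.png
python3 - <<'E'
from h import *
p,d,K,T=grab('side'); 
s=T[:3,:3]@np.array([.48,-.294,.13])+T[:3,3]; u,v=(K@s)[:2]/s[2]; u,v=int(u),int(v); print(u,v)
a=cv2.resize(p[max(0,v-50):v+50,u-65:u+65],(520,400),interpolation=cv2.INTER_CUBIC)
w=cv2.imread('pics/w3.png')[150:450,200:440,::-1]
save(np.hstack([a,cv2.resize(w,(280,400))]),'c3.png')
E
```

```text
time_s: 7.25
position: [0.4791, -0.2939, 0.1611]
tool_rot: [180.0, -0.0, 171.8]
ft_force: [0.3, -0.7, -0.3]
width: 0.0095
7.25 [ 0.4791 -0.2939  0.1611] [ 1.7998e+02 -3.0000e-02  1.7179e+02] [ 0.3 -0.7 -0.3]
green 3489 [318. 250.] top z 0.1141 [array([ 476.7, -293.3]), array([55.1, 47.8]), np.float64(81.9)]
green 3820 [318. 359.] top z 0.1976 [array([ 480.6, -294.1]), array([ 9.4, 26.7]), np.float64(81.7)]
red 7345 [505. 310.] top z 0.0945 [array([ 524.8, -197.2]), array([48.1, 55.1]), np.float64(82.6)]
yel 5013 [318. 267.] top z 0.1201 [array([ 477.7, -293.4]), array([30. , 25.4]), np.float64(82.6)]
385 199
```

View pics/c3.png

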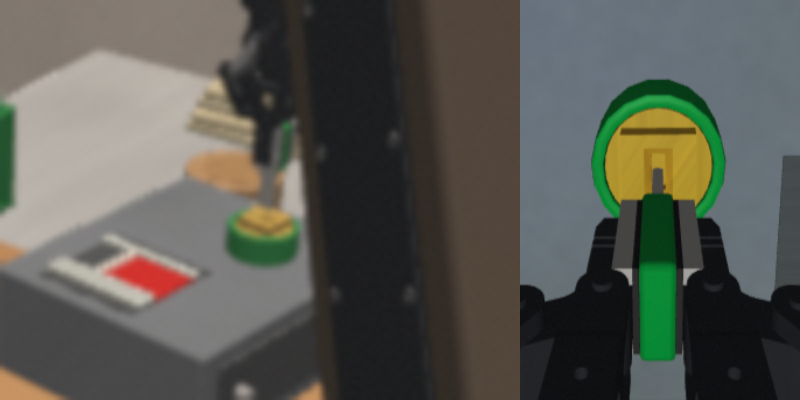

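The blade is centred over the hole in column (318 for both). I'll lower it and watch the force.

```bash
python3 -m pendant '[0,0,0.004,0,0,0, 0,0,0.003,0,0,0, 0,0,0.002,0,0,0, 0,0,0.002,0,0,0, 0,0,0.001,0,0,0, 0,0,0,0,0,0, 0,0,0,0,0,0]'
```

```text
time_s: 7.93
position: [0.4792, -0.2938, 0.1491]
tool_rot: [180.0, 0.0, 171.8]
ft_force: [-0.1, -1.0, -1.0]
width: 0.0092
```

```bash
python3 -m pendant '[0,0,0.002,0,0,0, 0,0,0.002,0,0,0, 0,0,0.001,0,0,0, 0,0,0.001,0,0,0, 0,0,0,0,0,0]'
python3 -m pendant '[0,0,0.001,0,0,0, 0,0,0.001,0,0,0, 0,0,0,0,0,0]'
```

```text
time_s: 8.35
position: [0.4793, -0.2943, 0.1435]
tool_rot: [-179.9, 0.1, 171.8]
ft_force: [0.1, -1.9, 3.7]
width: 0.0089
time_s: 8.6
position: [0.4793, -0.2942, 0.1411]
tool_rot: [-180.0, 0.0, 171.8]
ft_force: [-0.8, -3.4, -1.4]
width: 0.0097
```

```bash
python3 -m pendant '[0,0.0015,0.001,0,0,0.05, 0,-0.0015,0.001,0,0,-0.05, 0,-0.0015,0.001,0,0,-0.05, 0,0.0015,0.001,0,0,0.05, 0,0,0,0,0,0]'
```

```text
time_s: 9.02
position: [0.479, -0.2935, 0.137]
tool_rot: [180.0, -0.0, 171.7]
ft_force: [-0.5, 0.9, 2.5]
width: 0.0096
```

```bash
python3 -m pendant '[0,0.0015,0.001,0,0,0.05, 0,-0.0015,0.001,0,0,-0.05, 0,-0.0015,0.001,0,0,-0.05, 0,0.0015,0.001,0,0,0.05, 0,0.0015,0.001,0,0,0.05, 0,-0.0015,0.001,0,0,-0.05, 0,-0.0015,0,0,0,-0.05, 0,0.0015,0,0,0,0.05, 0,0,0,0,0,0]'
python3 -m pendant '[0,0.0015,0.001,0,0,0.05, 0,-0.0015,0.001,0,0,-0.05, 0,-0.0015,0.001,0,0,-0.05, 0,0.0015,0,0,0,0.05, 0,0,0,0,0,0]'
```

```text
time_s: 9.77
position: [0.4786, -0.2935, 0.1309]
tool_rot: [180.0, -0.0, 171.8]
ft_force: [1.2, -1.1, -0.4]
width: 0.0092
time_s: 10.18
position: [0.479, -0.2941, 0.1292]
tool_rot: [-179.9, 0.1, 171.8]
ft_force: [-1.6, 1.7, 12.0]
width: 0.0095
```

```bash
python3 -m pendant '[0,0.0015,0,0,0,0.06, 0,-0.0015,0.0005,0,0,-0.06, 0,-0.0015,0,0,0,-0.06, 0,0.0015,0,0,0,0.06, 0,0.0015,0,0,0,0.06, 0,-0.0015,0,0,0,-0.06, 0,-0.0015,0,0,0,-0.06, 0,0.0015,0,0,0,0.06, 0,0,0,0,0,0]'; python3 look.py w4.png
```

```text
time_s: 10.93
position: [0.4791, -0.294, 0.1291]
tool_rot: [-179.9, 0.2, 171.8]
ft_force: [0.5, 2.2, 15.1]
width: 0.0092
10.9333 [ 0.4791 -0.294   0.1291] [-179.92    0.18  171.78] [ 0.5  2.2 15.1]
green 4486 [319. 265.] top z 0.1142 [array([ 473. , -292.3]), array([55.2, 40.7]), np.float64(79.3)]
green 3817 [318. 359.] top z 0.1657 [array([ 480.4, -294.2]), array([ 9.4, 26.8]), np.float64(81.3)]
red 9494 [535. 340.] top z 0.0945 [array([ 517.3, -216.5]), array([96.6, 61. ]), np.float64(71.1)]
yel 4332 [319. 283.] top z 0.1201 [array([ 472.7, -293.1]), array([34.5, 16.1]), np.float64(81.5)]
```

Home: head top is at 0.1657 (expected 0.166) and it pushes back firmly at 15 N. Now I'll turn about the key's axis.

```bash
python3 -m pendant '[0,0,0,0,0,0, 0,0,0,0,0,0, 0,0.0001,0,0,0,0.08, 0,0.0001,0,0,0,0.08, 0,0.0001,0,0,0,0.08, 0,0.0001,0,0,0,0.08, 0,0.0001,0,0,0,0.08, 0,0,0,0,0,0]' 1 90
python3 -c "from h import *;s=ctrl.read_state();print(s['joint_pos'].round(1),s['moment'].round(3))"
```

```text
time_s: 11.65
position: [0.4792, -0.2938, 0.1292]
tool_rot: [-180.0, 0.2, 148.7]
ft_force: [-0.5, 2.4, 14.9]
width: 0.009
[-38.2  30.2 104.4   0.   45.2 -97. ] [0.181 0.148 0.107]
```

```bash
python3 -m pendant '[0,0.0001,0,0,0,0.08, 0,0.0001,0,0,0,0.08, 0,0.0001,0,0,0,0.08, 0,0.0001,0,0,0,0.08, 0,0.0001,0,0,0,0.08, 0,0.0001,0,0,0,0.08, 0,0.0001,0,0,0,0.08, 0,0.0001,0,0,0,0.08, 0,0,0,0,0,0]'
python3 -m pendant '[0,0.0001,0,0,0,0.08, 0,0.0001,0,0,0,0.08, 0,0.0001,0,0,0,0.08, 0,0.0001,0,0,0,0.08, 0,0.0001,0,0,0,0.08, 0,0.0001,0,0,0,0.08, 0,0.0001,0,0,0,0.06, 0,0,0,0,0,0]'
python3 - <<'E'
import runpy,sys; sys.argv=['look.py','w5.png']; runpy.run_path('look.py')
from h import *
print(ctrl.read_state()['moment'].round(3))
a,*_=grab('scene'); s,*_=grab('side')
w=cv2.imread('pics/w5.png')[...,::-1]
save(np.hstack([cv2.resize(w,(400,300)),cv2.resize(a[130:250,190:350],(400,300))]),'c5.png')
E
```

```text
time_s: 12.4
position: [0.4798, -0.2931, 0.1292]
tool_rot: [179.9, 0.1, 112.1]
ft_force: [-0.5, 2.9, 16.7]
width: 0.0087
time_s: 13.07
position: [0.4803, -0.293, 0.1292]
tool_rot: [179.9, 0.1, 81.2]
ft_force: [-1.6, 1.4, 17.1]
width: 0.009
13.0667 [ 0.4803 -0.293   0.1292] [1.7986e+02 8.0000e-02 8.1200e+01] [-1.6  1.4 17.1]
green 4471 [317. 265.] top z 0.114 [array([ 481.4, -286.6]), array([41.5, 55.2]), np.float64(82.9)]
green 3683 [318. 359.] top z 0.1656 [array([ 480.4, -293.8]), array([26.3,  9.1]), np.float64(81.3)]
red 13922 [488.  48.] top z 0.0944 [array([ 560.9, -206.5]), array([35.2, 55.2]), np.float64(82.3)]
red 201 [579.  50.] top z 0.0944 [array([ 594.9, -212.7]), array([35.8,  2.3]), np.float64(81.5)]
yel 4375 [317. 283.] top z 0.1199 [array([ 480.2, -287.4]), array([18.6, 30.4]), np.float64(89.2)]
[0.293 0.329 0.04 ]
```

View pics/c5.png

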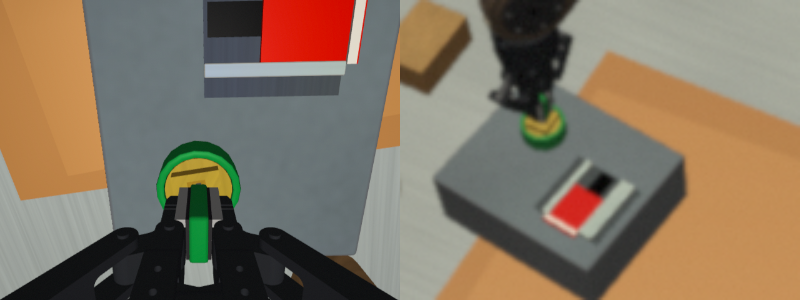

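The slot is uncovering, with the shutter at about 37 of 39 mm. I'll turn the last 0.14 rad to the stop.

```bash
python3 -m pendant '[0,0.0001,0,0,0,0.05, 0,0.0001,0,0,0,0.05, 0,0,0,0,0,0.04, 0,0,0,0,0,0, 0,0,0,0,0,0, 0,0,0,0,0,0, 0,0,0,0,0,0, 0,0,0,0,0,0, 0,0,0,0,0,0]'
python3 look.py w6.png; python3 -c "from h import *;print(ctrl.read_state()['moment'].round(3))"
```

```text
time_s: 13.97
position: [0.4804, -0.293, 0.1292]
tool_rot: [179.9, 0.1, 73.4]
ft_force: [-0.9, 2.1, 15.8]
width: 0.0088
13.9667 [ 0.4804 -0.293   0.1292] [1.7986e+02 6.0000e-02 7.3420e+01] [-0.9  2.1 15.8]
green 4470 [317. 265.] top z 0.114 [array([ 482.4, -286.7]), array([41.3, 55.2]), np.float64(74.9)]
green 3677 [318. 359.] top z 0.1656 [array([ 480.4, -294. ]), array([26.1,  9. ]), np.float64(73.3)]
red 10912 [457.  37.] top z 0.0944 [array([ 562.3, -210. ]), array([30.6, 55.5]), np.float64(80.2)]
red 141 [553.  31.] top z 0.0944 [array([ 595.8, -219.3]), array([22.9,  1.9]), np.float64(82.5)]
yel 4370 [317. 283.] top z 0.12 [array([ 480.7, -288.6]), array([20.5, 30.1]), np.float64(86.3)]
[0.407 0.33  0.227]
```

View pics/w6.png

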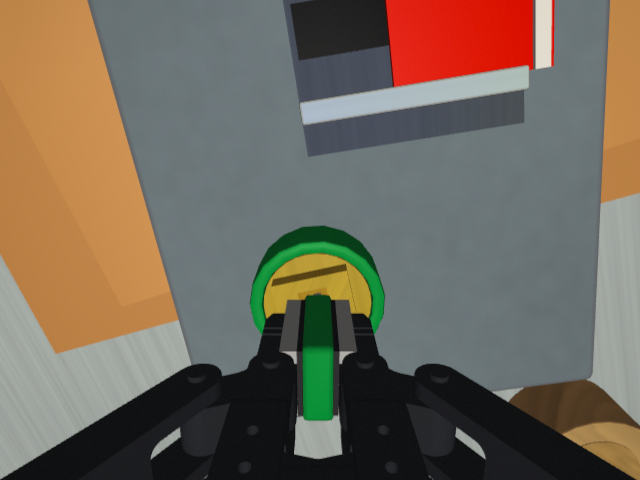

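Run:
```python
from h import *
a=np.load('scene.npz')['p'].astype(int); p,*_=grab('scene')
D=(abs(a-p.astype(int)).max(2)>40).astype(np.uint8); k,l,st,c=cv2.connectedComponentsWithStats(D)
for i in range(1,k):
    if st[i,4]>8: print(st[i])
s=ctrl.read_state(); print(s['time_s'],s['position'],s['ft_force'].round(1),s['moment'].round(2),s['width'])
ctrl.close_job()
```

```text
[347   1   5  11  38]
[406   0   5   6  19]
[424   0  44  26 376]
[ 444    0   37  140 3043]
[380   4  20  28 152]
[ 340   11   51   70 2396]
[ 210   28  109  151 7110]
[403  33   8   9  33]
[ 272   52  103  192 8313]
[417  57  10   8  36]
[432  61  15  25 113]
[386  77  31  10 161]
[404  85  20  24 244]
[440  96   5   7   9]
[392 116  22   8  73]
[410 119  46  39 936]
[260 195  19  16 172]
[292 197   4   8  24]
[298 200   5   3  11]
[247 207  21  18 222]
[398 238   9  11  75]
14.0667 [ 0.48044027 -0.29299468  0.12916584] [-0.9  2.2 17.1] [0.38 0.32 0.19] 0.00895848850114741
the job is handed in; nothing more can be done
```

I took the green key from the block, wiggled it past the pins and pushed it fully home. I then turned it clockwise to the stop and handed the job in at 14.1 s, still gripping, pressing and turning it.

- **Key home:** the top of the head was at 0.1656 m, against 0.166 m expected, and the lock pushed back with about 16 N. The fingers were closed on the key at 9 mm.
- **Turned:** the hand turned 98° (1.72 rad), and the turning moment rose as the cylinder reached its stop.
- **Shutter:** it moved about 39 mm by my measurement. In the last wrist picture the slot is uncovered; only part of the shutter's edge was in view, so the figure is approximate.
- **Everything else:** comparing scene pictures from before and after showed changes only at the arm, the shutter and the empty green slot.

No check failed. The camera estimates of the lock's position disagreed by about 3 mm, and I used the wrist camera's.

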